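# Hook the long shelf bracket into the slotted upright

## Task

Put up the spice shelf beside the sink: take the longer of the two loose aluminium brackets, hook its two claws into the two slots of the dark upright and press it fully down until the spring catch snaps out over the top edge of its back plate. Leave the shorter bracket where it stands.

Things in the scene. Friction and masses are not known exactly. Their poses are not given: they have to be found in the camera images.
- bracket_long: Longer of 2 loose aluminium brackets, 115 mm front to back, 0.2 kg, standing. Origin: foot of back plate's rear face; +x rearwards to the claws, z up. mm: plate x -6..0, y +-28, z 0..140; ledge x -115..0, y +-28, 5 thick; grip bar x -95..-5, y +-7, z 72..90, on a front post; 2 claws y +-6: necks x 0..19, z 34..44 and 94..104, tips x 9..19 reach 16 below the neck.
- bracket_short: The other aluminium bracket, only 70 mm from front lip to back plate, otherwise alike (140 high, 56 wide, same claws, same frame); its ledge is x -70..0, its grip bar x -50..-5. It stands on the worktop and stays there.
- upright: Fixed dark steel upright, 76 wide, 190 high, on an 8 mm foot plate (x -20..60, y +-50). Origin: front face, mid-width, worktop level; +x into the face, z up. mm: sheet 5 thick; slots y +-16, z 54..94 and 114..154, 35 deep. Claws go in with the bracket's origin at z 36..50 in this frame (best 43); hooked fully down it is at x -4..0, y 0 +-10, z 20, axes along the upright's.
- catch (a joint): Spring catch, a 24 mm wide aluminium nose in the upright's face (z 163..176), 12 mm out. 0 = out, 0.0125 m = pushed in (+x). The back plate pushes it in (0.6 N rising to 3 N) as the claws enter, and rubs on it: press the bracket down with some newtons. Once that is fully down the nose springs out 3 mm above the plate's top edge.

How it is judged:
At the end, for the whole second after the job is handed in: The long bracket hangs at rest in the upright, fully down: its origin, in the upright's frame, at z 14 to 25 mm, x -12 to 6 mm, y within 14 mm; its x axis within 0.17 rad of the upright's and its z axis within 0.14 rad of vertical; the catch is out (below 4 mm) (x of bracket_long in the frame of upright between -0.012 and 0.006 m and y of bracket_long in the frame of upright between -0.014 and 0.014 m and z of bracket_long in the frame of upright between 0.014 and 0.025 m and angle between the x axis of bracket_long and the x axis of upright, either way round below 0.17 rad and angle between bracket_long's own z axis and vertical below 0.14 rad and value of joint catch below 0.004 m and linear speed of bracket_long below 0.01 m/s and angular speed of bracket_long below 0.1 rad/s); the robot touches nothing.
It fails at once if the short bracket is moved by more than 30 mm (distance of bracket_short from where it was at the start of the episode above 0.03 m).
It also fails if it takes over 42 s, if anything falls off the work surface, if the arm or the gripper's body presses on something with over 40 N, if the wrist force passes 120 N, or if a joint passes its speed limit or range.

## Robot

A 6-joint arm with a two-finger parallel gripper is mounted at the origin on a cart in front of the work surface, level with it; the furniture and walls round the work are solid. World frame = base frame: x ahead of the robot, y to its left, z up, the work surface at z = 0. Lengths are in m, angles in rad, forces in N, time in s.
With the tool pointing down it reaches from about 0.25 to 0.775 m from the base axis. Payload 4 kg.
Tool frame: the origin (TCP) lies between the finger pads; the fingertips stand 14 mm ahead of it and the grasp point (between the pads) lies 5 mm behind it (tip_reach is the distance from the TCP to the fingertips, in m); z points along the fingers, y is the line along which they close (so a half turn about z gives the same grasp; the last joint's range is limited). The gripper opens to 94 mm and grips with 3 to 60 N. Pads are 16 mm wide; open, the fingers measure 119 mm over their backs; the gripper's body (75 mm by 177 mm) begins 78 mm behind the grasp point.
Start: joints at [1.098, 0.087, 1.371, -0, 1.684, -0.103], TCP at [0.199, 0.513, 0.19] pointing down, gripper open.
Joint ranges: [-3.1, 3.1], [-0.76, 2.03], [0.27, 2.55], [-1.08, 4.22], [0.17, 2.65], [-2.57, 2.57]. Speed limits (rad/s): [2.79, 2.79, 3.14, 3.14, 3.14, 3.14].

## Interface

Orientations are given as [roll, pitch, yaw] about the fixed x, y, z axes, in that order (R = Rz(yaw) Ry(pitch) Rx(roll)).
In Python, from bench import * gives the robot as it stands. The module is installed in compiled form; this text tells all that it offers.
- The arm moves only by the tool servo_tool, never from a script. Its argument "targets" is a list of rows, each a list of 4 numbers: the shift along the tool's x, y, z in cm, then the turn about the tool's z in degrees. A call has 1 to 8 rows; each row is the pose to reach, as a shift and turn from the pose commanded when the call began, along the tool's axes at that moment; what a row does not reach only later rows make up. A row lasts 1/8 s, in which the tool goes at most 62.5 mm and 10.7 degrees, less where a joint would pass 70% of its speed; a pose out of reach is approached as far as the arm can. A call with a gripper value outside its range is refused whole. "claw" is the closure in counts, from 0 (fully open) to 255 (shut), set as the call begins (left out, the last holds). The fingers move at their own pace and stop on an object; the grip force is fixed at half the most. Time passes only in rows, so rows that repeat a pose let the fingers close. It gives the time, the measured TCP pose, the force, the opening and the grip force at its end, in the units of the state.
- get_obs(): the state, without advancing time (a new reading comes with each control period).
- snapshot(name): name is "scene" or "top"; returns the picture (420x560x3 uint8, blue, green, red); there is no depth.
- camera_model(name): a dict with "camera_matrix" (3x3 intrinsics, pixels), "camera_from_world" (4x4, takes a point from world to camera coordinates). Camera axes: x right, y up, looking along -z (the intrinsics and any distortion apply to the point x, -y, -z); pixel columns grow to the right and rows downward; lengths in m; the calibration is good to about 2 mm. A picture is of the moment at which its call begins. camera_model takes no time and is no camera call.
- close_job(): hands the job in; it is judged then, once.
The state is a dict: "time": time; "joint_positions": joint angles; "qvel": joint speeds; "joint_torque": joint torques, N m; "tool_pos": TCP position; "ee_rot": TCP orientation; "wrist_force": force on the tool from outside, world axes, zero at the start; "wrist_torque": the same for the moment, N m; "width": finger opening in m; "finger_force": force on a finger pad.
Only numpy, scipy, OpenCV 4.12 (cv2) and the standard library are available. Lean on these libraries where they do the work, as an engineer would, in place of code of your own. Each camera call takes 0.05 s, during which the arm holds its last target. There are 200 camera calls.

## Working session

There is one attempt and no reset: what is moved stays moved. The work goes in short steps, Python scripts to look and compute and a tool call to move; the robot and the scene stay as the last step left them, time stands still between calls to the robot, and variables do not carry over. Pictures are saved under pics/ and viewed, at most 10 in all, crops included, and the job is handed in when it is done.

Besides the shell and the picture viewer there is one more tool, called after "Request:" as name(argument=value, ...) on one line, values as JSON. servo_tool: Moves the arm, as the interface text tells. Its arguments: {"type":"object","properties":{"targets":{"type":"array"},"claw":{"type":"number"}},"required":["targets"]}

```bash
mkdir -p pics; python3 - <<'E'
from bench import *
import cv2,numpy as np
o=get_obs();print(o['time'],o['tool_pos'],o['ee_rot'],o['width'])
for n in("scene","top"):
    cv2.imwrite(f"pics/{n}0.png",snapshot(n)); m=camera_model(n);print(n,np.round(m['camera_matrix'],1).tolist(),np.round(m['camera_from_world'],3).tolist(),[k for k in m])
E
```

```text
0.0 [0.19853798 0.51232183 0.18845928] [-3.13951308e+00 -2.24528303e-04  2.77179049e+00] 0.09397829037245731
scene [[533.3, 0.0, 276.5], [0.0, 533.3, 211.1], [0.0, 0.0, 1.0]] [[-0.119, -0.993, -0.013, -0.128], [0.585, -0.08, 0.807, -0.395], [-0.803, 0.088, 0.59, -0.356], [0.0, 0.0, 0.0, 1.0]] ['camera_matrix', 'camera_from_world']
top [[478.7, 0.0, 281.6], [0.0, 478.7, 204.4], [0.0, 0.0, 1.0]] [[0.006, -1.0, -0.016, -0.192], [0.983, 0.003, 0.182, -0.63], [-0.182, -0.017, 0.983, -0.787], [0.0, 0.0, 0.0, 1.0]] ['camera_matrix', 'camera_from_world']
```

View pics/scene0.png

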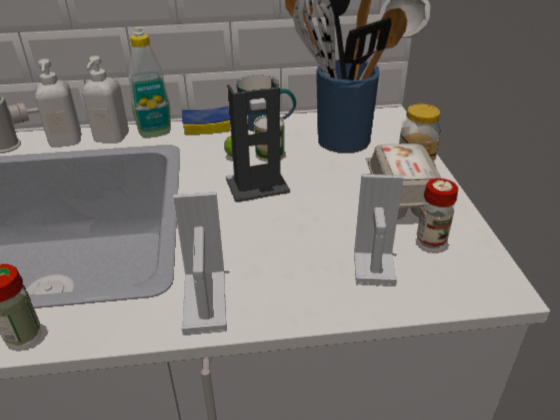

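View pics/top0.png

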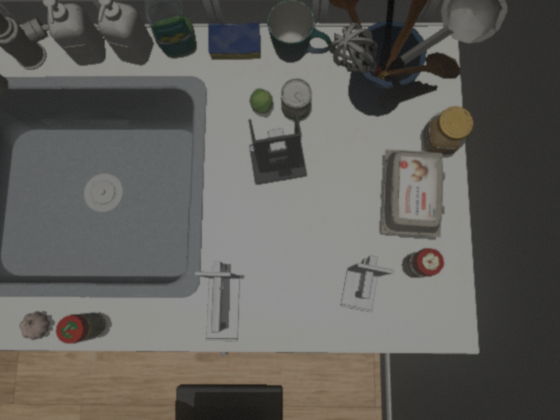

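The scene view shows the long bracket left, at (203,260), the upright at (257,140) and the short bracket at (376,230). The top view shows the same at (222,300), (277,155) and (362,285). I'll enlarge for the corners.

```bash
cat > h.py <<'E'
from bench import *
import cv2,numpy as np
def ray(n,u,v):
    m=camera_model(n);K=np.array(m['camera_matrix']);T=np.array(m['camera_from_world'])
    p=np.linalg.solve(K,[u,v,1.]);d=T[:3,:3].T@(p*[1,-1,-1]);c=-T[:3,:3].T@T[:3,3];return c,d
def onz(n,u,v,z):
    c,d=ray(n,u,v);return c+d*(z-c[2])/d[2]
def proj(n,P):
    m=camera_model(n);K=np.array(m['camera_matrix']);T=np.array(m['camera_from_world'])
    q=T[:3,:3]@np.asarray(P)+T[:3,3];p=K@(q*[1,-1,-1]);return p[:2]/p[2]
E
python3 - <<'E'
import cv2,numpy as np
t=cv2.imread("pics/top0.png")
a=cv2.resize(t[255:345,185:255],None,fx=5.6,fy=5.6,interpolation=cv2.INTER_CUBIC)
b=cv2.resize(t[110:190,240:316],None,fx=5.2,fy=5.2,interpolation=cv2.INTER_CUBIC)
o=np.zeros((504,788,3),np.uint8);o[:a.shape[0],:a.shape[1]]=a;o[:b.shape[0],392:392+b.shape[1]]=b[:,:396]
cv2.imwrite("pics/crop.png",cv2.convertScaleAbs(o,alpha=1.4,beta=10))
E
```

```text
(no output)
```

View pics/crop.png

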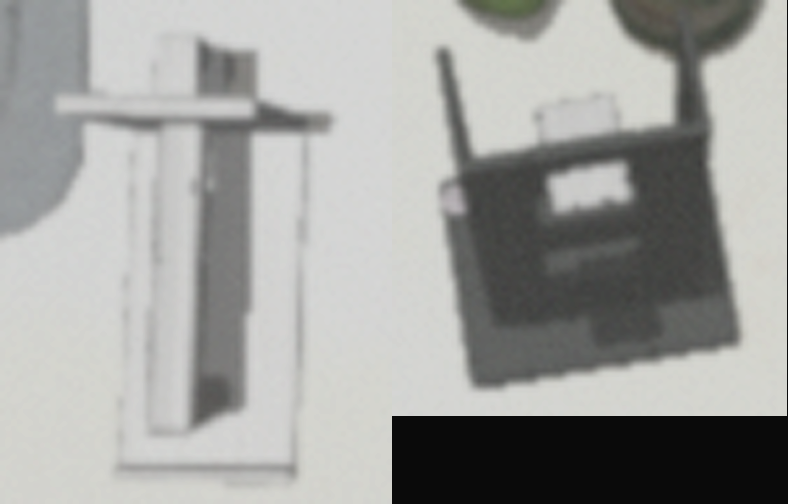

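```bash
python3 - <<'E'
from h import *
A=lambda x,y:(x/5.6+185-.4,y/5.6+255-.4)
B=lambda x,y:((x-392)/5.2+240-.4,y/5.2+110-.4)
def P(l,p,z):
    r=onz("top",*p,z);print(l,np.round(r*1000,1));return r
a=P("ledgeL",A(119,468),.005);b=P("ledgeR",A(296,470),.005)
c=P("plateL rear top",A(56,94),.14);d=P("plateR rear",A(255,101),.14)
c2=P("plateL front top",A(56,110),.14);d2=P("plateR front",A(255,118),.14)
e=P("bar frontmid",A(169,432),.09);f=P("bar rear mid",A(181,120),.09)
for l,p,q in(("ledge",a,b),("plate",c,d),("platef",c2,d2)):
    v=q-p;print(l,np.linalg.norm(v),"xaxis yaw",np.degrees(np.arctan2(v[0],-v[1])),(p+q)/2)
v=f-e;print("bar yaw",np.degrees(np.arctan2(v[1],v[0])))
a=P("footL",B(474,387),.008);b=P("footR",B(740,344),.008)
c=P("topL",B(466,162),.19);d=P("topR",B(706,124),.19)
g=P("baseL",B(497,326),.008);
for l,p,q in(("foot",a,b),("top",c,d)):
    v=q-p;print(l,np.linalg.norm(v),"xaxis yaw",np.degrees(np.arctan2(v[0],-v[1])),(p+q)/2)
a=P("Sshort plate",(376,268),.14)
E
```

```text
ledgeL [397.2 -54.8   5. ]
ledgeR [ 397.  -111.2    5. ]
plateL rear top [509.3 -56.7 140. ]
plateR rear [ 507.6 -111.8  140. ]
plateL front top [504.9 -56.9 140. ]
plateR front [ 503. -112.  140.]
bar frontmid [415.1 -83.2  90. ]
bar rear mid [504. -84.  90.]
ledge 0.056436196963239184 xaxis yaw -0.21187606978848264 [ 0.39710604 -0.08299755  0.005     ]
plate 0.055168298963749286 xaxis yaw -1.7006573485020358 [ 0.5084669  -0.08426309  0.14      ]
platef 0.05512403664888287 xaxis yaw -1.976226856328279 [ 0.5039574  -0.08440701  0.14      ]
bar yaw -0.49220959828771343
footL [ 678.3 -138.9    8. ]
footR [ 694.5 -235.1    8. ]
topL [ 703.8 -149.   190. ]
topR [ 715.4 -218.9  190. ]
baseL [ 701.  -146.9    8. ]
foot 0.09750416832314744 xaxis yaw 9.53551221523727 [ 0.68639287 -0.18700821  0.008     ]
top 0.07087919854989573 xaxis yaw 9.413477442338152 [ 0.7096003  -0.18391466  0.19      ]
Sshort plate [ 515.9 -336.7  140. ]
```

```bash
cat >> h.py <<'E'
def go(x,y,z,yaw):
    o=get_obs();r=o['ee_rot'];p=o['tool_pos'];a=r[2]
    w=(np.array([x,y,z])-p)*100
    t=-(np.degrees(a)*-1+yaw); t=(t+180)%360-180
    print("shift",np.round([w@[np.cos(a),np.sin(a),0],w@[np.sin(a),-np.cos(a),0],-w[2],t],2),"t",round(o['time'],2),"pos",np.round(p,4),"rpy",np.round(np.degrees(r),2),"F",np.round(o['wrist_force'],1),"w",round(o['width'],4))
E
python3 -c "
from h import *
go(.452,-.083,.20,179.2)"
```

```text
shift [-45.15 -46.35  -1.15 -20.39] t 0.1 pos [0.1986 0.5124 0.1885] rpy [-1.7989e+02 -1.0000e-02  1.5881e+02] F [-0.6 -0.5  0.5] w 0.0942
```

Request:
servo_tool(targets=[[-45.1,-46.3,-1.2,-20.4],[-45.1,-46.3,-1.2,-20.4],[-45.1,-46.3,-1.2,-20.4],[-45.1,-46.3,-1.2,-20.4],[-45.1,-46.3,-1.2,-20.4],[-45.1,-46.3,-1.2,-20.4],[-45.1,-46.3,-1.2,-20.4],[-45.1,-46.3,-1.2,-20.4]], claw=0)

```text
time: 1.1
tool_pos: [0.3935, 0.0541, 0.1986]
ee_rot: [3.141, 0.0, 3.128]
wrist_force: [0.6, 0.4, -0.4]
width: 0.094
finger_force: 0.0
```

```bash
python3 -c "
from h import *
go(.452,-.083,.20,179.2)"
```

```text
shift [-6.040e+00 -1.363e+01 -1.400e-01  1.000e-02] t 1.1 pos [0.3935 0.0541 0.1986] rpy [1.7998e+02 2.0000e-02 1.7921e+02] F [ 0.6  0.4 -0.4] w 0.094
```

Request:
servo_tool(targets=[[-6,-13.5,0,0],[-6,-13.5,0,0],[-6,-13.5,0,0],[-6,-13.5,0,0]])

```text
time: 1.6
tool_pos: [0.4513, -0.081, 0.1978]
ee_rot: [3.141, -0.002, 3.125]
wrist_force: [-0.2, -0.1, 0.2]
width: 0.0939
finger_force: 0.0
```

```bash
python3 - <<'E'
from h import *
go(.452,-.083,.20,179.2)
t=snapshot("top");s=snapshot("scene")
a=cv2.resize(t[210:360,150:300],(540,540),interpolation=cv2.INTER_CUBIC)
cv2.imwrite("pics/top1.png",np.hstack([a,cv2.resize(s[150:350,130:220],(243,540))]))
E
```

```text
shift [-0.07 -0.2  -0.22 -0.17] t 1.6 pos [ 0.4513 -0.081   0.1978] rpy [ 1.7995e+02 -1.2000e-01  1.7903e+02] F [-0.2 -0.1  0.2] w 0.0939
```

View pics/top1.png

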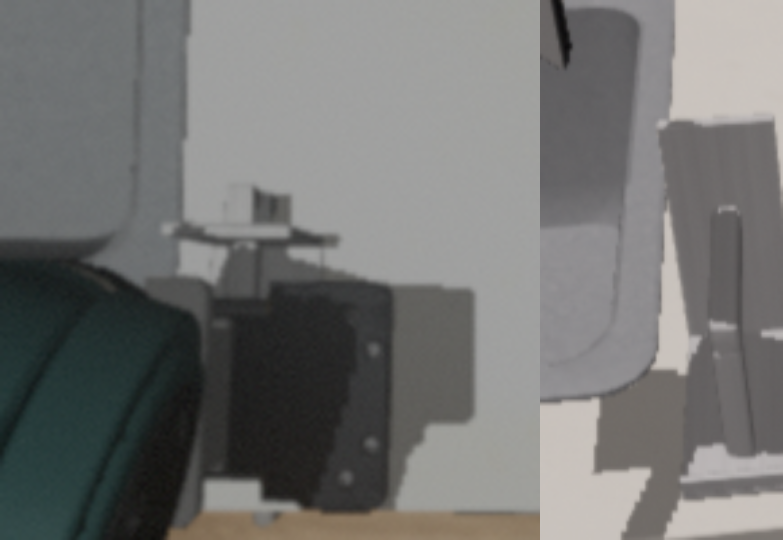

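The gripper body's long side lies along y and it clears the plate, whose top edge is at (250,232). Descending to grasp.

Request:
servo_tool(targets=[[0,-0.1,5,0],[0,-0.1,10,0],[0,-0.1,12.2,0],[0,-0.1,12.3,0],[0,-0.1,12.3,0]])

```text
time: 2.33
tool_pos: [0.4522, -0.0802, 0.0772]
ee_rot: [-3.141, 0.002, 3.129]
wrist_force: [0.1, 0.8, 0.3]
width: 0.094
finger_force: 0.0
```

Request:
servo_tool(targets=[[0,0,0,0],[0,0,0,0],[0,0,0,0],[0,0,0,0],[0,0,0,0],[0,0,0,0]], claw=255)

```text
time: 3.08
tool_pos: [0.4514, -0.0808, 0.0757]
ee_rot: [3.141, -0.0, 3.128]
wrist_force: [-0.4, -0.6, 0.5]
width: 0.0374
finger_force: 0.0
```

Request:
servo_tool(targets=[[0,0,0,0],[0,0,0,0],[0,0,0,0],[0,0,0,0],[0,0,0,0]])

```text
time: 3.7
tool_pos: [0.4515, -0.0808, 0.0758]
ee_rot: [3.142, 0.0, 3.128]
wrist_force: [-0.3, 0.5, 0.0]
width: 0.0003
finger_force: 0.0
```

```bash
python3 - <<'E'
from h import *
go(.452,-.083,.20,179.2)
t=snapshot("top");s=snapshot("scene")
a=cv2.resize(t[230:350,170:270],(450,540),interpolation=cv2.INTER_CUBIC)
cv2.imwrite("pics/top2.png",np.hstack([a,cv2.resize(s[150:350,130:260],(350,540))]))
E
```

```text
shift [-6.000e-02 -2.200e-01 -1.242e+01  1.000e-02] t 3.7 pos [ 0.4515 -0.0808  0.0758] rpy [180.     0.   179.21] F [-0.3  0.5  0. ] w 0.0003
```

View pics/top2.png

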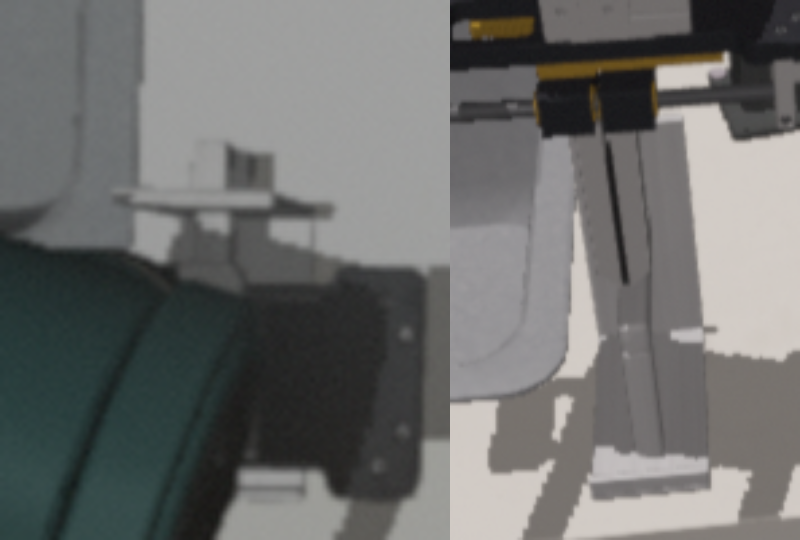

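```bash
python3 - <<'E'
from h import *
for P in([.4515,-.0808,.062],[.4515,-.0808,.09],[.415,-.083,.09],[.415,-.083,.072],[.397,-.083,.005],[.510,-.056,.14],[.51,-.112,.14]):
    print(P,np.round(proj("scene",P),1),np.round(proj("top",P),1))
cv2.imwrite("pics/s3.png",cv2.resize(snapshot("scene")[140:310,120:300],(635,600),interpolation=cv2.INTER_CUBIC))
E
```

```text
[0.4515, -0.0808, 0.062] [197.7 268.4] [216.6 308.1]
[0.4515, -0.0808, 0.09] [195.5 251.9] [214.  308.6]
[0.415, -0.083, 0.09] [197.2 271.3] [214.6 331.8]
[0.415, -0.083, 0.072] [198.7 282.1] [216.3 330.9]
[0.397, -0.083, 0.005] [203.9 330.2] [221.6 338.4]
[0.51, -0.056, 0.14] [172.3 194.7] [194.2 270.9]
[0.51, -0.112, 0.14] [215.8 191.4] [230.3 271.1]
```

View pics/s3.png

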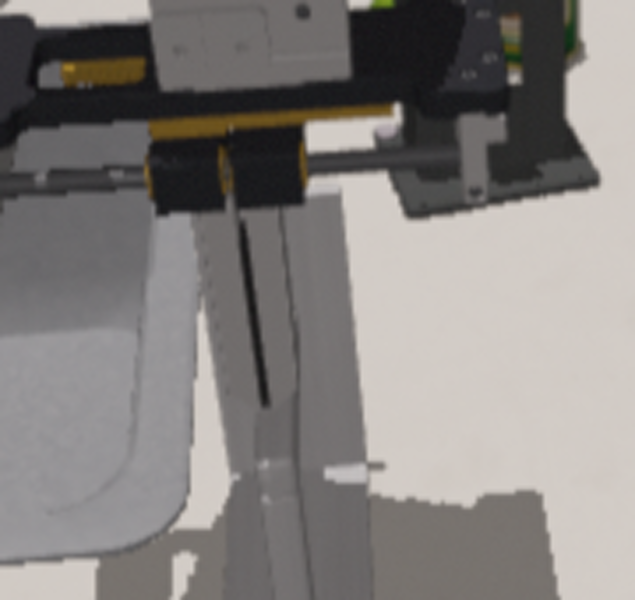

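The closed fingertips show at px (195,255), which is at or just above the bar top (z about 0.088). The reported pose would put them at row 268, so the fingers really sit about 25 mm higher than it says. I'll reopen, go down 2.6 cm and close again.

Request:
servo_tool(targets=[[0,0,0,0],[0,0,0,0],[0,0,0,0],[0,0,0,0],[0,0,0,0]], claw=0)

```text
time: 4.47
tool_pos: [0.4514, -0.0808, 0.0758]
ee_rot: [3.142, 0.0, 3.128]
wrist_force: [-0.4, -0.7, -0.7]
width: 0.0469
finger_force: 0.0
```

Request:
servo_tool(targets=[[0,-0.1,0.8,0],[0,-0.2,1.6,0],[0,-0.2,2.2,0],[0,-0.2,2.6,0],[0,-0.2,2.6,0]], claw=120)

```text
time: 5.1
tool_pos: [0.4511, -0.0827, 0.0493]
ee_rot: [3.141, -0.001, 3.128]
wrist_force: [0.2, -0.0, 0.3]
width: 0.05
finger_force: 0.0
```

```bash
python3 - <<'E'
from h import *
go(.452,-.083,.05,179.2)
t=snapshot("top");s=snapshot("scene")
a=cv2.resize(t[230:350,170:270],(400,480),interpolation=cv2.INTER_CUBIC)
cv2.imwrite("pics/s4.png",np.hstack([a,cv2.resize(s[160:340,130:280],(400,480),interpolation=cv2.INTER_CUBIC)]))
E
```

```text
shift [-0.09 -0.03 -0.07  0.01] t 5.1 pos [ 0.4511 -0.0827  0.0493] rpy [ 1.7998e+02 -5.0000e-02  1.7921e+02] F [ 0.2 -0.   0.3] w 0.05
```

View pics/s4.png

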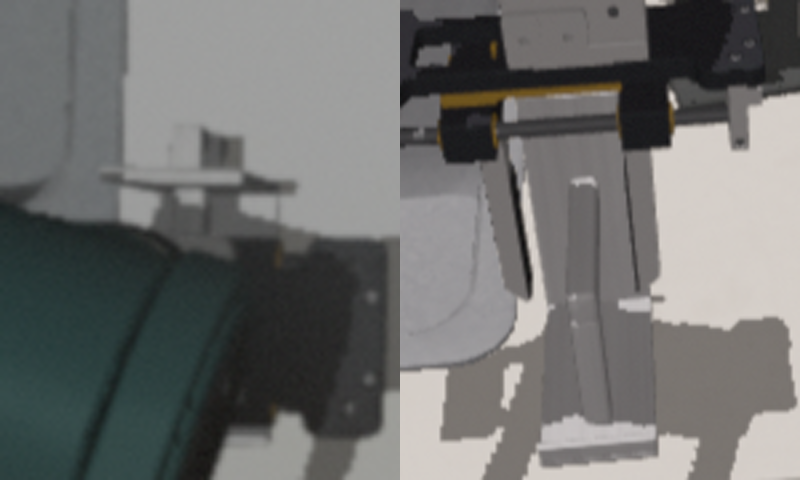

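Now the fingers straddle the bar, with tips at px row 269 (z about 0.062). The true tool height is therefore about 25 mm above the reported one. Closing.

Request:
servo_tool(targets=[[0,0,0,0],[0,0,0,0],[0,0,0,0],[0,0,0,0],[0,0,0,0],[0,0,0,0]], claw=255)

```text
time: 5.95
tool_pos: [0.4514, -0.0829, 0.0498]
ee_rot: [-3.141, -0.0, 3.128]
wrist_force: [-0.7, 0.1, -0.1]
width: 0.0136
finger_force: 30.0
```

Request:
servo_tool(targets=[[0,0,-2,0],[0,0,-4,0],[0,0,-4.3,0],[0,0,-4.3,0]])

```text
time: 6.45
tool_pos: [0.451, -0.0826, 0.0921]
ee_rot: [3.141, -0.001, 3.128]
wrist_force: [-0.3, -0.1, -2.1]
width: 0.0138
finger_force: 30.0
```

```bash
python3 -c "
from h import *
go(.598,-.202,.0928,189.5)"
```

```text
shift [-14.86 -11.74  -0.07 -10.28] t 6.45 pos [ 0.451  -0.0826  0.0921] rpy [ 1.7997e+02 -5.0000e-02  1.7922e+02] F [-0.3 -0.1 -2.1] w 0.0138
```

Request:
servo_tool(targets=[[-4,-3,0,-3],[-8,-6,0,-6],[-12,-9,0,-9],[-14.6,-11.5,0,-10.3],[-14.8,-11.7,0,-10.3],[-14.8,-11.7,0,-10.3],[-14.8,-11.7,0,-10.3]])

```text
time: 7.32
tool_pos: [0.5969, -0.2008, 0.0924]
ee_rot: [3.141, -0.001, -2.975]
wrist_force: [0.1, 0.5, -1.9]
width: 0.0138
finger_force: 30.0
```

```bash
python3 - <<'E'
from h import *
go(.598,-.202,.0928,189.5)
t=snapshot("top");s=snapshot("scene")
cv2.imwrite("pics/topraw.png",t);cv2.imwrite("pics/sceneraw.png",s)
a=cv2.resize(t[110:210,230:330],(400,400),interpolation=cv2.INTER_CUBIC)
b=cv2.resize(s[60:210,205:305],(267*3//2,600),interpolation=cv2.INTER_CUBIC)[:, :400]
a=cv2.copyMakeBorder(a,0,200,0,0,0)
cv2.imwrite("pics/s5.png",cv2.convertScaleAbs(np.hstack([a,b]),alpha=1.5,beta=15))
E
```

```text
shift [-0.08 -0.13 -0.04  0.04] t 7.33 pos [ 0.5969 -0.2008  0.0924] rpy [ 1.7994e+02 -5.0000e-02 -1.7046e+02] F [ 0.1  0.5 -1.9] w 0.0138
```

View pics/s5.png

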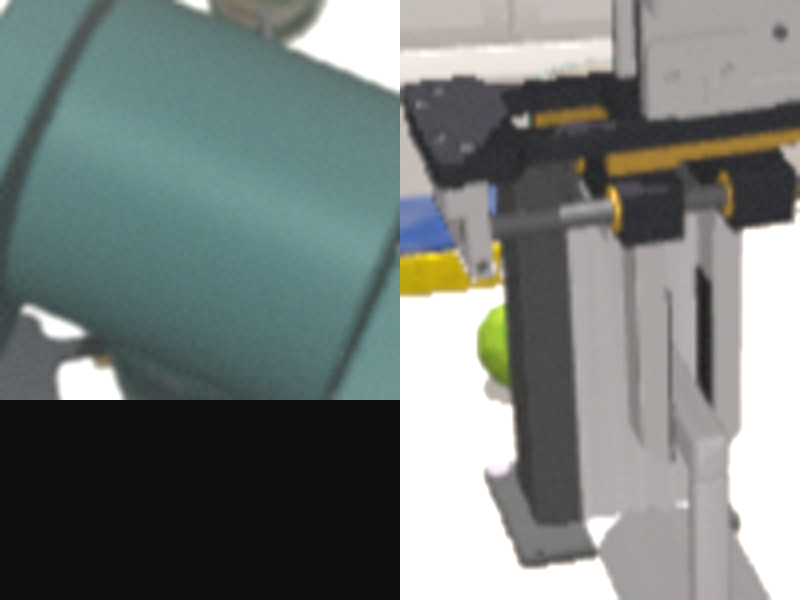

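```bash
python3 - <<'E'
from h import *
def fr(o,yaw,l):
    c,s=np.cos(yaw),np.sin(yaw);return np.array([o[0]+c*l[0]-s*l[1],o[1]+s*l[0]+c*l[1],o[2]+l[2]])
y=np.radians(9.5);u=np.array([np.cos(y),np.sin(y)])
o=np.r_[np.array([.5969,-.2008])+.0586*u,.0426]
p=lambda P:np.round((proj("scene",P)-[205,60])*4+[400,0],0)
print("org",o)
for n,l in(("plate BL",(-.006,.028,0)),("plate BR",(-.006,-.028,0)),("plate TL",(-.006,.028,.14)),("bar FL top",(-.095,.007,.09)),("bar FR top",(-.095,-.007,.09)),("bar FR bottom",(-.095,-.007,.072))):print(n,p(fr(o,y,[*l])))
O=[.7055,-.184,0]
for n,l in(("foot FL",(-.02,.05,.008)),("foot BL",(.06,.05,.008)),("up base L",(0,.038,.008)),("up top L",(0,.038,.19))):print(n,p(fr(O,y,l)))
# upright in initial picture
s=cv2.imread("pics/scene0.png");
cv2.imwrite("pics/s6.png",cv2.convertScaleAbs(cv2.resize(s[70:210,215:305],None,fx=4.2,fy=4.2,interpolation=cv2.INTER_CUBIC),alpha=1.8,beta=25))
for n,l in(("foot FL",(-.02,.05,.008)),("foot FR",(-.02,-.05,.008)),("top L",(0,.038,.19)),("top R",(0,-.038,.19)),("slotL low out",(0,.016,.054)),("slotR",(0,-.016,.094))):print(n,np.round((proj("scene",fr(O,y,l))-[215,70])*4.2))
E
```

```text
org [ 0.65469634 -0.19112821  0.0426    ]
plate BL [584. 531.]
plate BR [716. 508.]
plate TL [568. 214.]
bar FL top [693. 445.]
bar FR top [732. 438.]
bar FR bottom [732. 481.]
foot FL [519. 560.]
foot BL [480. 463.]
up base L [536. 530.]
up top L [510. 137.]
foot FL [ 83. 546.]
foot FR [318. 504.]
top L [ 73. 102.]
top R [272.  76.]
slotL low out [147. 411.]
slotR [221. 311.]
```

View pics/s6.png

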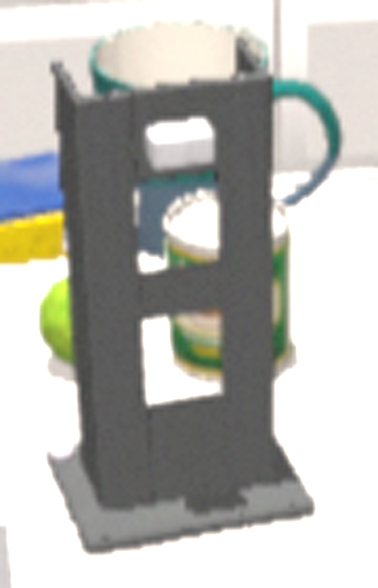

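The upright agrees with its predicted outline within 1–2 mm (foot corners (88,550) and (312,510), slot corner (147,408)). The bracket is lined up, perhaps 3–4 mm high, so I'll insert it 2 mm lower.

Request:
servo_tool(targets=[[-1,0,0.2,0],[-2,0,0.2,0],[-2.6,0,0.2,0],[-3.1,0,0.2,0],[-3.5,0,0.2,0],[-3.9,0,0.2,0],[-4.2,0,0.2,0],[-4.2,0,0.2,0]])

```text
time: 8.43
tool_pos: [0.6391, -0.1949, 0.0908]
ee_rot: [3.142, -0.001, -2.976]
wrist_force: [-1.2, -0.5, -2.0]
width: 0.0135
finger_force: 30.0
```

Request:
servo_tool(targets=[[-0.2,0,0,0],[-0.4,0,0,0],[-0.6,0,0,0],[-0.6,0,0,0]])

```text
time: 8.93
tool_pos: [0.645, -0.1939, 0.0907]
ee_rot: [3.141, -0.001, -2.976]
wrist_force: [-3.6, -1.3, -2.1]
width: 0.0139
finger_force: 30.0
```

Request:
servo_tool(targets=[[-0.2,0,0,0],[-0.2,0,0,0]])

```text
time: 9.18
tool_pos: [0.647, -0.1935, 0.0907]
ee_rot: [3.141, -0.0, -2.976]
wrist_force: [-2.7, -0.9, -2.3]
width: 0.0141
finger_force: 30.0
```

Request:
servo_tool(targets=[[-0.2,0,0,0],[-0.2,0,0,0]])

```text
time: 9.43
tool_pos: [0.649, -0.1932, 0.0907]
ee_rot: [3.141, -0.0, -2.976]
wrist_force: [-2.5, -0.4, -2.0]
width: 0.0139
finger_force: 30.0
```

Request:
servo_tool(targets=[[-0.2,0,0,0],[-0.2,0,0,0]])

```text
time: 9.68
tool_pos: [0.6491, -0.1934, 0.0906]
ee_rot: [3.141, -0.005, -2.976]
wrist_force: [-7.9, -2.0, -1.5]
width: 0.0135
finger_force: 30.0
```

The face is reached at TCP x about 0.649. I'll back off slightly and press down.

Request:
servo_tool(targets=[[0.3,0,0,0],[0.3,0,0.4,0],[0.3,0,0.8,0],[0.3,0,1.2,0],[0.3,0,1.6,0],[0.3,0,1.8,0],[0.3,0,1.8,0]])

```text
time: 10.55
tool_pos: [0.6487, -0.193, 0.0724]
ee_rot: [3.141, 0.001, -2.975]
wrist_force: [0.4, -0.3, -1.7]
width: 0.0141
finger_force: 30.0
```

Request:
servo_tool(targets=[[0,0,0.2,0],[0,0,0.4,0],[0,0,0.6,0],[0,0,0.6,0]])

```text
time: 11.05
tool_pos: [0.6487, -0.1935, 0.0693]
ee_rot: [-3.14, 0.002, -2.975]
wrist_force: [-3.2, 0.8, 5.2]
width: 0.0139
finger_force: 30.0
```

Request:
servo_tool(targets=[[0,0,0.4,0],[0,0,0.4,0],[0,0,0,0]])

```text
time: 11.42
tool_pos: [0.6488, -0.1935, 0.0694]
ee_rot: [-3.14, 0.003, -2.975]
wrist_force: [0.1, 0.5, -1.0]
width: 0.0147
finger_force: 30.0
```

Request:
servo_tool(targets=[[0,0,-0.3,0],[0,0,-0.3,0],[0,0,-0.3,0],[0,0,-0.3,0],[0,0,-0.3,0],[0,0,-0.3,0]], claw=0)

```text
time: 12.18
tool_pos: [0.6481, -0.1933, 0.0697]
ee_rot: [3.141, -0.0, -2.976]
wrist_force: [0.3, 0.6, -0.2]
width: 0.0704
finger_force: 0.0
```

Request:
servo_tool(targets=[[0,0,0,0],[1,0,-3,0],[3,0,-7,0],[7,0,-12,0],[12,0,-14,0],[18,0,-14,0],[24,0,-14,0],[24,0,-14,0]])

```text
time: 13.18
tool_pos: [0.4085, -0.2332, 0.2103]
ee_rot: [-3.141, 0.0, -2.979]
wrist_force: [0.7, -0.1, 0.4]
width: 0.0942
finger_force: 0.0
```

```bash
python3 - <<'E'
from h import *
print(get_obs()['time'])
t=snapshot("top");s=snapshot("scene")
a=cv2.resize(t[110:220,240:340],(364,400),interpolation=cv2.INTER_CUBIC)
b=cv2.resize(s[70:220,205:305],(400,600),interpolation=cv2.INTER_CUBIC)
cv2.imwrite("pics/s7.png",cv2.convertScaleAbs(np.hstack([cv2.copyMakeBorder(a,0,200,0,0,0),b]),alpha=1.2))
E
```

```text
13.175
```

View pics/s7.png

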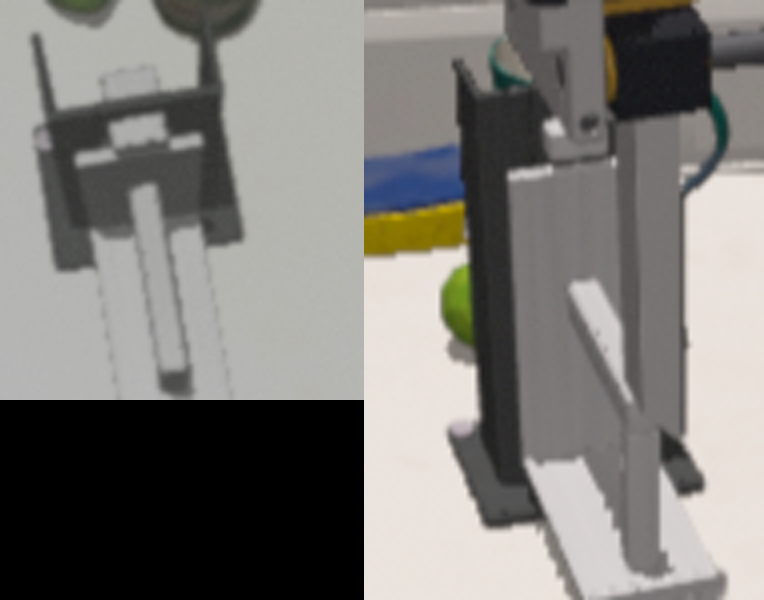

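The nose at (138,130) in the top crop and (570,140) in the scene crop stands out over the plate's top edge. The bracket hangs straight and flush, and the arm is clear of it.

```bash
python3 -c "
from bench import *
print(close_job())"
```

```text
the job is handed in; nothing more can be done
None
```

The long bracket is hooked into both slots and pressed fully down. The last picture shows the catch out over its back plate, the short bracket was left alone, and I handed the job in at about 13 s; no verdict came back.

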